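# Lift a polished copper cup out of its latched box with tongs

## Task

Swing the brass latch lever on the front of the small dark wooden box right down out of the way and lift the lid until it stays open by itself. Then pick up the spring tongs by their wooden grips, close their curved jaws round the copper cup inside the box and lift it out, keeping it upright; your own fingers must never touch the polished cup, and the loose things standing around stay where they are. Finish while still holding the tongs with the cup clamped in them, the cup's foot at least 20 cm above the bench, clear of everything and still.

Things in the scene. Friction and masses are not known exactly. Their poses are not given: they have to be found in the camera images.
- cup_box: Dark wooden box, fixed, on a 2 mm cork mat. 92 mm deep (its x), 96 wide (y), 60 high shut, without knob. Origin: centre of its underside. Its front, with the latch, faces its own -x; the lid's hinge is at +x. The base is a low tray, rim 20 mm above the origin, with a grey insert whose round nest (44 mm across, 6 deep) has its floor 8 mm above the origin. The lid is a deep cover, 40 mm high.
- latch (a joint): Brass latch lever on the middle of the box's front, a strip 22 mm wide, 3 thick, hinged low down. 0 = upright, its hook over a ledge on the lid, which cannot lift; grows as its top swings out from the box and down; stop at 1.25 rad, lying out in front. Very light (under 0.3 N at the tab); past about 0.4 rad it falls on by itself.
- latch_tab (a point): Middle of the curled thumb tab at the lever's top: a roll 9 mm thick, 22 mm wide along box y. Upright it is 69 mm above the box's origin, and from the latch hinge 20.5 mm to the front and 59 mm up; the box's front face is 24 mm behind it. Can be pinched from above across its width.
- latch_hinge (a point): Hinge of the latch lever, axis along box y, 49.5 mm in front of the box's origin and 10 mm above it.
- lid (a joint): Lid angle: 0 = shut, grows as the front edge lifts up and back, stop at 1.75 rad. Lid 0.16 kg, no spring: below about 1.1 rad it falls shut when let go, beyond that it falls open to its stop.
- lid_knob (a point): Grip point of the upright brass knob on the lid, 18 mm across here, its top 9 mm higher. This point is 24 mm above the lid's top, 25 mm in front of the box's middle and 84 mm above the box's origin when shut; from the lid's hinge it then lies 71 mm to the front and 64 mm up.
- lid_hinge (a point): Hinge of the lid, axis along box y, at the far upper edge of the base: 46 mm behind the box's origin and 20 mm above it. Obstacles near the box: to its right a wooden block 150 mm high with a hammer on it (180 mm in all); behind it on the left a picture frame hangs from 0.46 m above the bench upward.
- tongs: Spring tongs lying flat, 200 mm long, 0.07 kg: two steel strips on a tail pivot (80 mm behind the origin), each with a pale wooden grip outside and a black curved jaw in front. Origin: centre line, midway between the grips, at their underside, near the balance point; x to the jaws, z up, y across. Grips 64 mm long (x -33 to 29), 22 high; 60 mm over their outer faces at rest (sprung open).
- tongs_left (a joint): Angle by which each arm of the tongs has closed: 0 = sprung open, about 0.13 on the cup. The width over the grips is 60 mm less 160 mm per rad: 39 mm on the cup. The squeeze on the grips starts at 5 N and needs 11.5 N on the cup; 0.46 of any grip beyond that presses the cup. Squeezed to 54 mm the tongs are held safely and the jaw ends are still 72 mm apart.
- tongs_right (a joint): Closing angle of the other arm, always equal to tongs_left. The curved jaws clamp round a point on the centre line 95 mm in front of the tongs' origin and 11 mm above it, where the middle of a clamped cup comes to lie. The jaws are 14 mm high (4 to 18 mm above the tongs' underside), reach 24 mm beyond that point, and are curved to a radius of 25 mm; open, they pass down over the cup's rim.
- cup: Small copper cup standing mouth up in the nest inside the shut box, about 0.09 kg, centred on the box, its foot 8 mm above the box's origin. Origin: centre of its underside; z up. 44 mm high; round wall flaring from 40 mm across at 9 mm height to 57 mm at the rim, about 49 mm at 28 mm height, where the jaws should take it.
- polish: Bystander: flat round tin, 66 mm across, 26 mm high, loose; origin at the centre of its underside.
- punch: Bystander: steel punch, a round bar 12 mm thick and 115 mm long lying flat, loose; origin at the centre of its underside.
- sander: Bystander: wooden sanding block 44 x 84 x 28 mm, loose; origin at the centre of its underside.

How it is judged:
By the outcome, as a careful person would: the job done as asked, in the order asked, and still so for the second after the job is handed in, while the arm keeps its last pose, push and grip.
It also fails if it takes over 61 s, if anything falls off the work surface, if the arm or the gripper's body presses on something with over 40 N, if the wrist force passes 120 N, or if a joint passes its speed limit or range.

## Robot

A 6-joint arm with a two-finger parallel gripper is mounted at the origin on the work surface; the furniture and walls round the work are solid. World frame = base frame: x ahead of the robot, y to its left, z up, the work surface at z = 0. Lengths are in m, angles in rad, forces in N, time in s.
With the tool pointing down it reaches from about 0.3 to 0.775 m from the base axis. Payload 14.6 kg.
Tool frame: the origin (TCP) lies at the very end of the fingers, on their centre line; the grasp point (between the pads) lies 19 mm behind it; z points along the fingers, y is the line along which they close (so a half turn about z gives the same grasp; the last joint's range is limited). The gripper opens to 94 mm and grips with 3 to 60 N. Pads are 16 mm wide; open, the fingers measure 119 mm over their backs; the gripper's body (75 mm by 177 mm) begins 78 mm behind the grasp point.
Start: joints at [-1.174, 0.3, 1.521, -0, 1.321, -0.067], TCP at [0.246, -0.492, 0.205] pointing down, gripper open.
Joint ranges: [-3.03, 3.03], [-0.79, 2.21], [0.23, 2.52], [-1.04, 4.18], [0, 3.07], [-2.55, 2.55]. Speed limits (rad/s): [2.22, 2.22, 2.57, 3.14, 3.14, 3.14].

## Interface

Orientations are given as [roll, pitch, yaw] about the fixed x, y, z axes, in that order (R = Rz(yaw) Ry(pitch) Rx(roll)).
In Python, from station import ctrl, cams gives the robot as it stands. The module is installed in compiled form; this text tells all that it offers.
- The arm moves only by the tool arm_command, never from a script. Its argument "plan" is a list that holds one entry, the list of rows, each a list of 7 numbers: the shift along the tool's x, y, z in a scale on which 1.0 is 600 mm, then the turn, a rotation vector about the tool's x, y, z in parts of the range, where 1.0 means pi rad, then the closure, from -1 (fully open) to 1 (shut). A call has 1 to 12 rows; each row is the pose to reach, as a shift and turn from the pose commanded when the call began, along the tool's axes at that moment; what a row does not reach only later rows make up. A row lasts 1/10 s, in which the tool goes at most 50 mm and 8.59 degrees, less where a joint would pass 70% of its speed; a pose out of reach is approached as far as the arm can. A shift or turn number past 1, either way, is cut back to 1. A call with a gripper value outside its range is refused whole. The fingers move at their own pace and stop on an object; "squeeze" is the grip in N (left out, the last holds). Time passes only in rows, so rows that repeat a pose let the fingers close. It gives the time, the measured TCP pose, the force, the opening and the grip force at its end, in the units of the state.
- ctrl.get_obs(): the state, without advancing time (a new reading comes with each control period).
- cams.camera(name): name is "side" or "top"; returns (picture, depth): 420x560x3 uint8, blue, green, red; 420x560 float32, m along the optical axis (not along the pixel's ray), 0 where there is no reading.
- cams.camera_info(name): a dict with "fx", "fy", "cx", "cy" (pixels), "world_to_cam" (4x4, takes a point from world to camera coordinates). Camera axes: x right, y down, z forward; pixel columns grow to the right and rows downward; lengths in m; the calibration is good to about 2 mm. A picture is of the moment at which its call begins. camera_info takes no time and is no camera call.
- ctrl.hand_in(): hands the job in; it is judged then, once.
The state is a dict: "time_s": time; "qpos": joint angles; "joint_vel": joint speeds; "tau": joint torques, N m; "ee_pos": TCP position; "eef_rot": TCP orientation; "force": force on the tool from outside, world axes, zero at the start; "moment": the same for the moment, N m; "grip_width": finger opening in m; "grip_force": force on a finger pad.
Only numpy, scipy, OpenCV 4.12 (cv2) and the standard library are available. Lean on these libraries where they do the work, as an engineer would, in place of code of your own. Each camera call takes 0.05 s, during which the arm holds its last target. There are 200 camera calls.

## Working session

There is one attempt and no reset: what is moved stays moved. The work goes in short steps, Python scripts to look and compute and a tool call to move; the robot and the scene stay as the last step left them, time stands still between calls to the robot, and variables do not carry over. Pictures are saved under pics/ and viewed, at most 10 in all, crops included, and the job is handed in when it is done.

Besides the shell and the picture viewer there is one more tool, called after ">>>" as name([rows], argument=value, ...), one row to a line, values as JSON. arm_command: Moves the arm, as the interface text tells. Its arguments: {"type":"object","properties":{"plan":{"type":"array"},"squeeze":{"type":"number"}},"required":["plan"]}

```bash
mkdir -p pics
python3 - <<'E'
from station import ctrl,cams
import cv2,numpy as np
for n in("top","side"):
    p,d=cams.camera(n); cv2.imwrite(f"pics/{n}0.png",p); np.save(f"{n}0.npy",d)
    i=cams.camera_info(n); print(n,i["fx"],i["fy"],i["cx"],i["cy"],np.round(i["world_to_cam"],3).tolist())
o=ctrl.get_obs(); print(o["time_s"],o["ee_pos"],o["eef_rot"],o["grip_width"])
E
```

```text
top 406.09136832116116 406.09136832116116 285.91099009747734 206.0232751281498 [[-0.064, -0.998, -0.001, 0.174], [-0.973, 0.063, -0.22, 0.54], [0.22, -0.013, -0.976, 0.876], [0.0, 0.0, 0.0, 1.0]]
side 385.36384922334526 385.36384922334526 277.9675558880658 206.49076301795714 [[-0.065, 0.998, -0.003, -0.124], [0.608, 0.037, -0.793, -0.238], [-0.792, -0.053, -0.609, 1.348], [0.0, 0.0, 0.0, 1.0]]
0.1 [ 0.24593701 -0.49167303  0.20493549] [-3.14052277e+00 -6.33013943e-05  4.63786690e-01] 0.09388588387290966
```

View pics/top0.png

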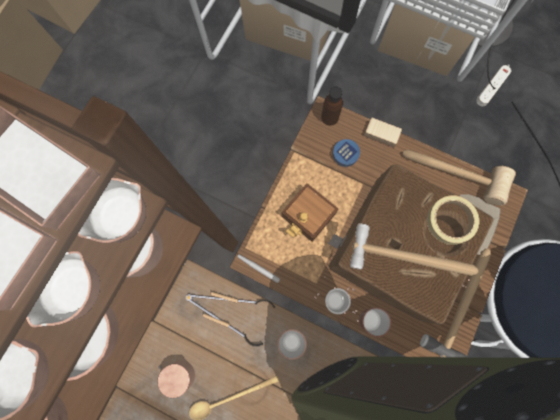

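View pics/side0.png

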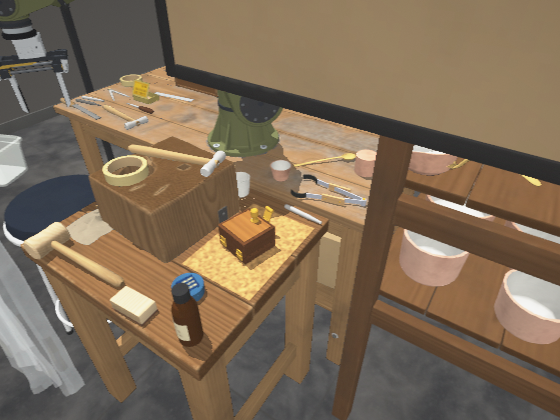

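```bash
cat > h.py <<'E'
import numpy as np,cv2
from station import ctrl,cams
def W(n,u,v,d):
    i=cams.camera_info(n);p=np.array([(u-i["cx"])/i["fx"]*d,(v-i["cy"])/i["fy"]*d,d,1])
    return (np.linalg.inv(i["world_to_cam"])@p)[:3]
def cloud(n,d):
    i=cams.camera_info(n);v,u=np.mgrid[:d.shape[0],:d.shape[1]]
    P=np.stack([(u-i["cx"])/i["fx"]*d,(v-i["cy"])/i["fy"]*d,d,np.ones_like(d)],-1)
    return (P@np.linalg.inv(i["world_to_cam"]).T)[...,:3]
def proj(n,p):
    i=cams.camera_info(n);q=i["world_to_cam"]@np.r_[p,1];return i["fx"]*q[0]/q[2]+i["cx"],i["fy"]*q[1]/q[2]+i["cy"]
def crop(img,x0,y0,w,h,s): return cv2.resize(img[y0:y0+h,x0:x0+w],None,fx=s,fy=s,interpolation=cv2.INTER_CUBIC)
E
python3 - <<'E'
from h import *
t=cv2.imread("pics/top0.png");s=cv2.imread("pics/side0.png")
a=crop(t,180,170,190,190,3);a=a[:,:570]
b=crop(s,190,160,200,140,4)
cv2.imwrite("pics/c1.png",a);cv2.imwrite("pics/c2.png",b)
for n,px in(("top",[(310,212),(304,216),(292,230),(270,200),(190,298),(230,297),(228,322),(265,303),(255,342),(258,267),(346,152),(383,131),(345,255),(292,345),(337,300)]),("side",[(247,225),(255,213),(267,213),(278,260),(303,213),(340,190)])):
    d=np.load(n+"0.npy");C=cloud(n,d)
    for u,v in px: print(n,u,v,np.round(C[v,u],3))
E
```

```text
top 310 212 [0.532 0.085 0.064]
top 304 216 [0.517 0.101 0.098]
top 292 230 [0.496 0.128 0.047]
top 270 200 [ 0.582  0.176 -0.001]
top 190 298 [0.358 0.372 0.018]
top 230 297 [ 0.354  0.283 -0.001]
top 228 322 [ 0.298  0.29  -0.003]
top 265 303 [0.336 0.202 0.   ]
top 255 342 [ 0.25   0.229 -0.002]
top 258 267 [0.419 0.213 0.013]
top 346 152 [ 0.684 -0.018  0.027]
top 383 131 [ 0.732 -0.114  0.031]
top 345 255 [0.421 0.027 0.15 ]
top 292 345 [0.239 0.145 0.002]
top 337 300 [ 0.332  0.033 -0.001]
side 247 225 [0.54  0.089 0.065]
side 255 213 [0.527 0.106 0.09 ]
side 267 213 [0.488 0.13  0.06 ]
side 278 260 [0.585 0.162 0.002]
side 303 213 [0.421 0.216 0.011]
side 340 190 [0.315 0.317 0.014]
```

View pics/c1.png

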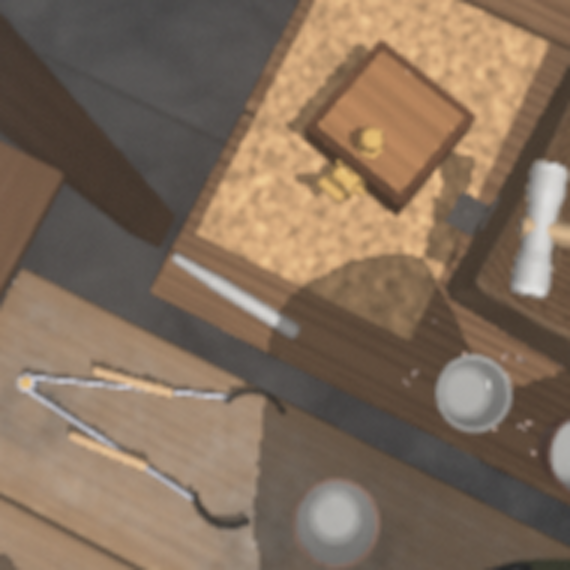

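View pics/c2.png

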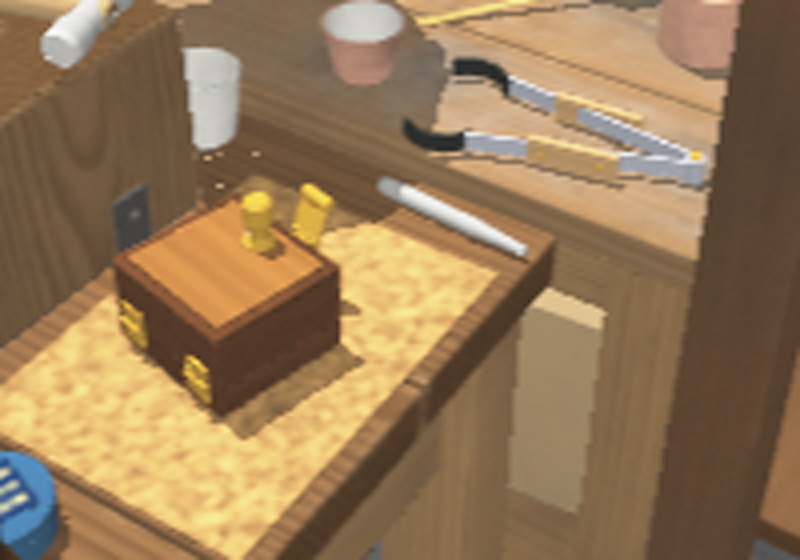

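Run:
```python
from h import *
for n in("top","side"):
    C=cloud(n,np.load(n+"0.npy"));X,Y,Z=C[...,0],C[...,1],C[...,2]
    m=(abs(Z-.063)<.005)&(abs(X-.535)<.09)&(abs(Y-.088)<.09)
    m=cv2.morphologyEx(m.astype(np.uint8),cv2.MORPH_OPEN,np.ones((3,3)))>0
    P=C[m];r=cv2.minAreaRect((P[:,:2]*1000).astype(np.float32));print(n,"lid",m.sum(),r,P[:,2].mean(),np.median(P[:,:2],0),P.mean(0))
    m=(Z>.075)&(abs(X-.535)<.08)&(abs(Y-.1)<.08)&(Z<.11);P=C[m];print("knob",m.sum(),np.round(P,3).tolist())
    m=(Z>.006)&(Z<.03)&(X>.22)&(X<.40)&(Y<.40)&(Y>.19);P=C[m]*1000
    print("tongs",m.sum());print(P.astype(int).tolist() if len(P)<400 else len(P))
```

```text
top lid 1564 ((536.023681640625, 85.72019958496094), (96.03041076660156, 92.42933654785156), 46.190155029296875) 0.0630112888873368 [0.53606458 0.0845254 ] [0.53570163 0.08527788 0.06301129]
knob 65 [[0.525, 0.107, 0.094], [0.525, 0.105, 0.093], [0.525, 0.103, 0.093], [0.524, 0.1, 0.096], [0.524, 0.098, 0.093], [0.523, 0.109, 0.093], [0.522, 0.107, 0.094], [0.523, 0.105, 0.093], [0.522, 0.103, 0.093], [0.522, 0.101, 0.095], [0.522, 0.098, 0.095], [0.522, 0.096, 0.094], [0.52, 0.11, 0.095], [0.52, 0.107, 0.096], [0.52, 0.105, 0.095], [0.52, 0.103, 0.095], [0.52, 0.101, 0.093], [0.52, 0.098, 0.094], [0.519, 0.096, 0.098], [0.52, 0.112, 0.088], [0.519, 0.11, 0.091], [0.518, 0.107, 0.092], [0.518, 0.105, 0.095], [0.517, 0.103, 0.096], [0.517, 0.101, 0.098], [0.518, 0.099, 0.092], [0.517, 0.096, 0.094], [0.518, 0.112, 0.085], [0.516, 0.11, 0.092], [0.515, 0.108, 0.095], [0.516, 0.105, 0.093], [0.515, 0.103, 0.097], [0.515, 0.101, 0.098], [0.516, 0.099, 0.092], [0.515, 0.097, 0.096], [0.514, 0.11, 0.092], [0.514, 0.108, 0.092], [0.513, 0.106, 0.097], [0.514, 0.103, 0.092], [0.513, 0.101, 0
[... 1649 characters left out ...]
, [0.527, 0.104, 0.089], [0.527, 0.106, 0.09], [0.525, 0.108, 0.088], [0.521, 0.11, 0.085], [0.522, 0.094, 0.083], [0.525, 0.097, 0.085], [0.525, 0.099, 0.085], [0.525, 0.101, 0.085], [0.527, 0.104, 0.087], [0.526, 0.106, 0.086], [0.524, 0.108, 0.085], [0.522, 0.11, 0.083], [0.523, 0.094, 0.08], [0.527, 0.097, 0.084], [0.526, 0.099, 0.083], [0.527, 0.102, 0.084], [0.526, 0.104, 0.083], [0.527, 0.106, 0.084], [0.524, 0.108, 0.081], [0.521, 0.11, 0.079], [0.527, 0.097, 0.081], [0.525, 0.099, 0.079], [0.529, 0.102, 0.083], [0.528, 0.104, 0.082], [0.525, 0.106, 0.079], [0.527, 0.108, 0.081], [0.528, 0.099, 0.079], [0.528, 0.102, 0.079], [0.528, 0.104, 0.079], [0.529, 0.106, 0.079]]
tongs 665
665
```

```bash
cat >> h.py <<'E'
BO=np.array([.536,.0855,.002]);PSI=-.764
RB=np.array([[np.cos(PSI),-np.sin(PSI),0],[np.sin(PSI),np.cos(PSI),0],[0,0,1]])
def b2w(p): return BO+RB@np.array(p)
E
python3 - <<'E'
from h import *
from scipy.optimize import least_squares
for n in("top","side"):
    C=cloud(n,np.load(n+"0.npy"));B=(C.reshape(-1,3)-BO)@RB*1000
    img=cv2.imread(f"pics/{n}0.png")
    for lo,hi in((130,160),(160,260)):
        m=(B[:,2]>lo)&(B[:,2]<hi)&(abs(B[:,0])<300)&(abs(B[:,1])<300)
        Q=B[m]
        for x in range(-240,240,40):
            s=Q[abs(Q[:,0]-x)<20]
            if len(s)>5:print(n,lo,x,"ymax %d zmax %d"%(s[:,1].max(),s[:,2].max()),end="; ")
        print()
    X,Y,Z=C[...,0],C[...,1],C[...,2]
    m=(Z>.006)&(Z<.03)&(X>.22)&(X<.39)&(Y<.40)&(Y>.19)
    # exclude punch region
    vs,us=np.nonzero(m)
    h=cv2.cvtColor(img,cv2.COLOR_BGR2HSV)
    g=m&(h[...,1]>80)
    print(n,m.sum(),g.sum(),C[m].min(0),C[m].max(0))
    v=np.zeros((200,240),np.uint8)
    v2=np.zeros((400,460,3),np.uint8)
    for p,c in zip(C[m],img[m]): 
        cv2.circle(v2,(int((.40-p[1])*2000),int((.40-p[0])*2000)),3,c.tolist(),-1)
    cv2.imwrite(f"pics/t_{n}.png",v2)
a=np.hstack([cv2.imread("pics/t_top.png")[:,:400],cv2.imread("pics/t_side.png")[:,:400]]);cv2.imwrite("pics/t.png",a)
E
```

```text
top 130 -200 ymax 231 zmax 159; top 130 -160 ymax 217 zmax 159; top 130 -80 ymax -118 zmax 150; top 130 -40 ymax -111 zmax 159; top 130 0 ymax -104 zmax 159; top 130 40 ymax -96 zmax 159; top 130 80 ymax -88 zmax 157; top 130 120 ymax -81 zmax 159; top 130 160 ymax -77 zmax 159; top 130 200 ymax 126 zmax 159; 
top 160 -240 ymax 299 zmax 259; top 160 -200 ymax 298 zmax 259; top 160 -160 ymax 217 zmax 259; top 160 -40 ymax -122 zmax 176; top 160 0 ymax -102 zmax 176; top 160 40 ymax -102 zmax 175; top 160 80 ymax -249 zmax 173; top 160 120 ymax -196 zmax 176; top 160 160 ymax -194 zmax 175; top 160 200 ymax -206 zmax 177; 
top 508 165 [0.22024759 0.19128718 0.00602496] [0.36600676 0.39931399 0.02968803]
side 130 -240 ymax -214 zmax 159; side 130 -200 ymax -231 zmax 159; side 130 -160 ymax 299 zmax 159; side 130 -120 ymax 235 zmax 158; side 130 -80 ymax -118 zmax 146; side 130 -40 ymax -111 zmax 159; side 130 0 ymax -102 zmax 159; side 130 40 ymax -94 zmax 159; side 130 80 ymax -87 zmax 159; side 130 120 ymax -80 zmax 159; side 130 160 ymax -75 zmax 159; side 130 200 ymax -78 zmax 159; 
side 160 -240 ymax 299 zmax 259; side 160 -200 ymax 299 zmax 259; side 160 -160 ymax 299 zmax 259; side 160 -120 ymax 236 zmax 259; side 160 -40 ymax -121 zmax 174; side 160 0 ymax -100 zmax 173; side 160 40 ymax -101 zmax 173; side 160 80 ymax -247 zmax 171; side 160 120 ymax -195 zmax 174; side 160 160 ymax -192 zmax 174; side 160 200 ymax -203 zmax 173; 
side 664 228 [0.22028227 0.19002817 0.0060795 ] [0.36940541 0.39964099 0.02956788]
```

View pics/t.png

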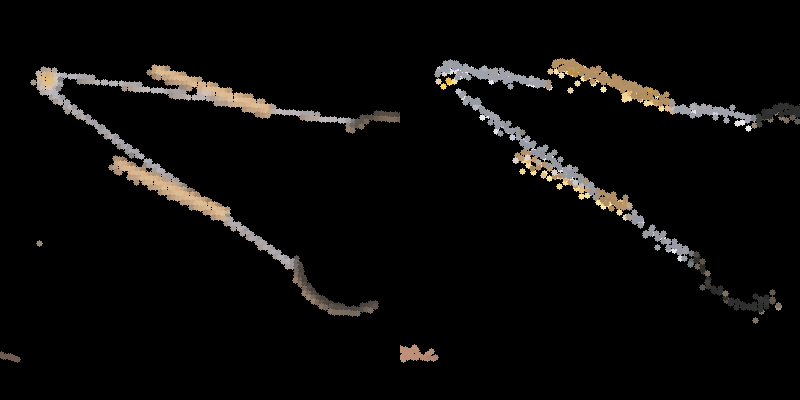

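```bash
cat >> h.py <<'E'
from scipy.spatial.transform import Rotation as Ro
def rel(p,yaw,rp=(np.pi,0),o=None):
    "shift mm, rotvec in the present tool frame"
    o=o or ctrl.get_obs();R=Ro.from_euler("xyz",o["eef_rot"])
    t=Ro.from_euler("xyz",[*rp,yaw])
    return np.round(R.inv().apply(np.array(p)-o["ee_pos"])*1000,1).tolist(),np.round((R.inv()*t).as_rotvec(),3).tolist()
E
python3 - <<'E'
from h import *
tab=b2w([-.070,0,.069]);knob=b2w([-.025,0,.084]);print(tab,knob)
print(rel([.246,-.492,.33],.464)); print(rel([*tab[:2],.33],2.378)); print(rel([*tab[:2],.13],2.378))
C=cloud("top",np.load("top0.npy")).reshape(-1,3)
for lo,hi in((.03,.1),(.1,.2),(.2,.5)):
    m=(C[:,2]>lo)&(C[:,2]<hi)&(C[:,0]>.15)&(C[:,0]<.5)&(C[:,1]>.12);d=np.linalg.norm(C[m][:,:2]-[.33,.303],axis=1);i=np.argsort(d)[::max(1,len(d)//4)][:3];print(lo,np.round(C[m][i],3).tolist(),d[i])
E
```

```text
[0.48545478 0.13392707 0.071     ] [0.51794814 0.10279538 0.086     ]
([-0.1, 0.2, -125.1], [-0.001, -0.0, -0.0])
([494.1, -452.5, -124.5], [-0.001, -0.001, -1.914])
([494.1, -452.3, 75.5], [-0.001, -0.001, -1.914])
0.03 [[0.218, 0.384, 0.049], [0.209, 0.402, 0.059], [0.182, 0.392, 0.057]] [0.13770616 0.15649177 0.17278015]
0.1 [[0.404, 0.45, 0.2], [0.192, 0.136, 0.191], [0.196, 0.129, 0.187]] [0.16403533 0.2165097  0.2200432 ]
0.2 [[0.411, 0.443, 0.448], [0.389, 0.48, 0.25], [0.477, 0.469, 0.225]] [0.16154446 0.18691871 0.22181847]
```

Units first: shifts go in shares of 600 mm and turns go in shares of pi rad. So 494 mm is 0.8233, -452 mm is -0.7533, -1.914 rad is -0.6092.

>>> arm_command([
  [[0,0,-0.2083,0,0,-0.0318,-0.2],[0,0,-0.2083,0,0,-0.0637,-0.2],[0,0,-0.2083,0,0,-0.1273,-0.2],[0.8233,-0.7533,-0.2083,0,0,-0.6092,-0.2],[0.8233,-0.7533,-0.2083,0,0,-0.6092,-0.2],[0.8233,-0.7533,-0.2083,0,0,-0.6092,-0.2],[0.8233,-0.7533,-0.2083,0,0,-0.6092,-0.2],[0.8233,-0.7533,-0.2083,0,0,-0.6092,-0.2],[0.8233,-0.7533,-0.2083,0,0,-0.6092,-0.2],[0.8233,-0.7533,-0.2083,0,0,-0.6092,-0.2],[0.8233,-0.7533,-0.2083,0,0,-0.6092,-0.2],[0.8233,-0.7533,-0.2083,0,0,-0.6092,-0.2]],
])

```text
time_s: 1.3
ee_pos: [0.4072, -0.0696, 0.3305]
eef_rot: [3.141, 0.0, 2.17]
force: [1.1, -0.9, -0.0]
grip_width: 0.0562
grip_force: 0.0
```

Run:
```python
from h import *
tab=b2w([-.070,0,.069])
print(rel([*tab[:2],.25],2.378),rel([*tab[:2],.06],2.378),ctrl.get_obs()["qpos"])
```

```text
([124.0, 179.4, 80.5], [0.0, 0.0, -0.208]) ([124.0, 179.4, 270.5], [0.0, 0.0, -0.208]) [-2.58070489e-01 -8.47454970e-02  1.65971861e+00 -2.92544963e-05
  1.56643097e+00 -8.57071681e-01]
```

In the tool's units: 179 mm is 0.2983, 124 mm is 0.2067, -0.208 rad is -0.0662.

>>> arm_command([
  [[0.2067,0.2983,0.1333,0,0,-0.0662,-0.2],[0.2067,0.2983,0.1333,0,0,-0.0662,-0.2],[0.2067,0.2983,0.1333,0,0,-0.0662,-0.2],[0.2067,0.2983,0.1333,0,0,-0.0662,-0.2],[0.2067,0.2983,0.1333,0,0,-0.0662,-0.2],[0.2067,0.2983,0.1333,0,0,-0.0662,-0.2],[0.2067,0.2983,0.1333,0,0,-0.0662,-0.2]],
])

```text
time_s: 2.0
ee_pos: [0.486, 0.1313, 0.25]
eef_rot: [-3.14, -0.001, 2.373]
force: [0.0, -0.9, 1.0]
grip_width: 0.0563
grip_force: 0.0
```

Run:
```python
from h import *
tab=b2w([-.070,0,.069])
print(rel([*tab[:2],.25],2.378),rel([*tab[:2],.058],2.378))
```

```text
([2.2, 1.5, 0.0], [-0.001, -0.001, -0.005]) ([2.0, 1.7, 192.0], [-0.001, -0.001, -0.005])
```

In the tool's units: 192 mm is 0.32, 190 mm is 0.3167.

>>> arm_command([
  [[0,0,0.0833,0,0,0,-0.2],[0,0,0.1667,0,0,0,-0.2],[0,0,0.25,0,0,0,-0.2],[0,0,0.3,0,0,0,-0.2],[0,0,0.3167,0,0,0,-0.2],[0,0,0.32,0,0,0,-0.2]],
])

```text
time_s: 2.6
ee_pos: [0.4863, 0.1304, 0.0587]
eef_rot: [-3.141, -0.0, 2.371]
force: [0.2, 0.7, 0.9]
grip_width: 0.0564
grip_force: 0.0
```

Run:
```python
from h import *
tab=b2w([-.070,0,.069]);o=ctrl.get_obs()
print(o["ee_pos"],rel([*tab[:2],.058],2.378),o["force"])
def tp(th): 
    r=np.array([[np.cos(th),-np.sin(th)],[np.sin(th),np.cos(th)]])@[0,0]
    f=20.5*np.cos(th)+59*np.sin(th)-20.5;u=59*np.cos(th)-20.5*np.sin(th)-59;return round(f,1),round(u,1)
for t in np.arange(.1,1.26,.1):print(round(t,2),tp(t))
```

```text
[0.48634494 0.13043983 0.05869708] ([3.1, 1.9, 0.7], [-0.0, -0.0, -0.007]) [0.23783814 0.74977986 0.8620147 ]
0.1 (np.float64(5.8), np.float64(-2.3))
0.2 (np.float64(11.3), np.float64(-5.2))
0.3 (np.float64(16.5), np.float64(-8.7))
0.4 (np.float64(21.4), np.float64(-12.6))
0.5 (np.float64(25.8), np.float64(-17.1))
0.6 (np.float64(29.7), np.float64(-21.9))
0.7 (np.float64(33.2), np.float64(-27.1))
0.8 (np.float64(36.1), np.float64(-32.6))
0.9 (np.float64(38.5), np.float64(-38.4))
1.0 (np.float64(40.2), np.float64(-44.4))
1.1 (np.float64(41.4), np.float64(-50.5))
1.2 (np.float64(41.9), np.float64(-56.7))
```

In the tool's units: 3 mm is 0.005, 2 mm is 0.0033.

>>> arm_command([
  [[0.005,0.0033,0,0,0,0,-0.2],[0.005,0.0033,0,0,0,0,0.6],[0.005,0.0033,0,0,0,0,0.7],[0.005,0.0033,0,0,0,0,0.7],[0.005,0.0033,0,0,0,0,0.7]],
], squeeze=5)

```text
time_s: 3.1
ee_pos: [0.4856, 0.1347, 0.0588]
eef_rot: [3.141, 0.0, 2.372]
force: [-0.3, 0.3, 0.2]
grip_width: 0.0278
grip_force: 0.0
```

>>> arm_command([
  [[0,0,0,0,0,0,0.7],[0,0,0,0,0,0,0.7],[0,0,0,0,0,0,0.7]],
])

```text
time_s: 3.4
ee_pos: [0.4853, 0.1346, 0.0586]
eef_rot: [-3.141, -0.0, 2.372]
force: [-3.8, -1.5, 6.0]
grip_width: 0.0218
grip_force: 5.0
```

Pinched at 22 mm, the tab's width. Swing it along its arc, then release.

In the tool's units: 35 mm is 0.0583, 33 mm is 0.055.

>>> arm_command([
  [[0.01,0,0.0033,0,0,0,0.7],[0.0183,0,0.0083,0,0,0,0.7],[0.0267,0,0.015,0,0,0,0.7],[0.035,0,0.0217,0,0,0,0.7],[0.0433,0,0.0283,0,0,0,0.7],[0.05,0,0.0367,0,0,0,0.7],[0.055,0,0.045,0,0,0,0.7],[0.0583,0,0.05,0,0,0,0.7],[0.0583,0,0.05,0,0,0,0.1],[0.0583,0,0.05,0,0,0,-0.2],[0.0583,0,0.05,0,0,0,-0.2]],
])

```text
time_s: 4.5
ee_pos: [0.4609, 0.1593, 0.0288]
eef_rot: [3.14, 0.001, 2.372]
force: [-0.2, 1.0, -0.7]
grip_width: 0.0423
grip_force: 0.0
```

Run:
```python
from h import *
p,d=cams.camera("side");cv2.imwrite("pics/s1.png",crop(p,190,130,200,140,4))
o=ctrl.get_obs();k=b2w([-.025,0,.084])
print(o["ee_pos"],o["grip_width"],rel([*k[:2],.14],2.378),rel([*k[:2],.073],2.378))
```

```text
[0.4607867  0.15923968 0.02880835] 0.046355565372215704 ([-80.4, -0.6, -111.2], [0.001, 0.0, -0.006]) ([-80.3, -0.7, -44.2], [0.001, 0.0, -0.006])
```

View pics/s1.png

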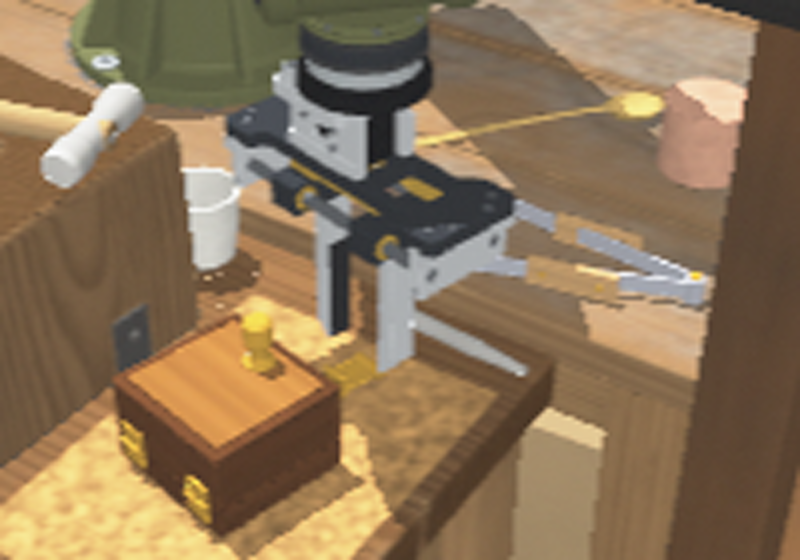

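The latch is lying flat between the open fingers (crop px 350,370) and the tongs are undisturbed. Next is the knob.

In the tool's units: -111 mm is -0.185, -100 mm is -0.1667, -0.006 rad is -0.0019.

>>> arm_command([
  [[0,0,-0.0833,0,0,0,-0.2],[0,0,-0.1667,0,0,0,-0.2],[-0.0333,0,-0.185,0,0,-0.0019,-0.2],[-0.1083,0,-0.185,0,0,-0.0019,-0.2],[-0.1333,0,-0.185,0,0,-0.0019,-0.2],[-0.1333,0,-0.1333,0,0,-0.0019,-0.2],[-0.1333,0,-0.0917,0,0,-0.0019,-0.2],[-0.1333,0,-0.0733,0,0,-0.0019,-0.2],[-0.1333,0,-0.0733,0,0,-0.0019,-0.2]],
])

```text
time_s: 5.45
ee_pos: [0.5171, 0.1034, 0.0713]
eef_rot: [-3.14, -0.002, 2.378]
force: [0.6, -1.0, 0.0]
grip_width: 0.0564
grip_force: 0.0
```

Run:
```python
from h import *
k=b2w([-.025,0,.084]);print(rel([*k[:2],.073],2.378))
for t in np.arange(.1,1.71,.1):
    a=np.arctan2(64,71)+t;r=np.hypot(64,71);print(round(t,1),round(r*np.cos(a)-71,1),round(-(r*np.sin(a)-64),1))
```

```text
([-1.1, 0.1, -1.7], [-0.002, -0.002, -0.0])
0.1 -6.7 -6.8
0.2 -14.1 -12.8
0.3 -22.1 -18.1
0.4 -30.5 -22.6
0.5 -39.4 -26.2
0.6 -48.5 -28.9
0.7 -57.9 -30.7
0.8 -67.4 -31.5
0.9 -77.0 -31.4
1.0 -86.5 -30.3
1.1 -95.8 -28.3
1.2 -104.9 -25.4
1.3 -113.7 -21.5
1.4 -122.0 -16.8
1.5 -129.8 -11.3
1.6 -137.0 -5.1
1.7 -143.6 1.8
```

In the tool's units: -2 mm is -0.0033, -1 mm is -0.0017.

>>> arm_command([
  [[-0.0017,0,-0.0033,0,0,0,0.4],[-0.0017,0,-0.0033,0,0,0,0.8],[-0.0017,0,-0.0033,0,0,0,0.8],[-0.0017,0,-0.0033,0,0,0,0.8],[-0.0017,0,-0.0033,0,0,0,0.8],[-0.0017,0,-0.0033,0,0,0,0.8],[-0.0017,0,-0.0033,0,0,0,0.8]],
], squeeze=8)

```text
time_s: 6.15
ee_pos: [0.5184, 0.1026, 0.0746]
eef_rot: [-3.141, -0.0, 2.378]
force: [-3.2, -2.2, 3.7]
grip_width: 0.0172
grip_force: 8.0
```

In the tool's units: -86 mm is -0.1433, -77 mm is -0.1283.

>>> arm_command([
  [[-0.0117,0,-0.0117,0,0,0,0.8],[-0.0233,0,-0.0217,0,0,0,0.8],[-0.0367,0,-0.03,0,0,0,0.8],[-0.05,0,-0.0383,0,0,0,0.8],[-0.065,0,-0.0433,0,0,0,0.8],[-0.08,0,-0.0483,0,0,0,0.8],[-0.0967,0,-0.0517,0,0,0,0.8],[-0.1117,0,-0.0517,0,0,0,0.8],[-0.1283,0,-0.0517,0,0,0,0.8],[-0.1433,0,-0.05,0,0,0,0.8]],
])

```text
time_s: 7.15
ee_pos: [0.5814, 0.0422, 0.1047]
eef_rot: [3.142, 0.001, 2.378]
force: [-3.2, -2.8, 1.1]
grip_width: 0.0178
grip_force: 8.0
```

In the tool's units: -54 mm is -0.09, -50 mm is -0.0833.

>>> arm_command([
  [[-0.015,0,0.0033,0,0,0,0.8],[-0.03,0,0.0083,0,0,0,0.8],[-0.045,0,0.015,0,0,0,0.8],[-0.0583,0,0.0217,0,0,0,0.8],[-0.0717,0,0.0317,0,0,0,0.8],[-0.0833,0,0.0417,0,0,0,0.8],[-0.09,0,0.0467,0,0,0,0.8],[-0.09,0,0.0467,0,0,0,0.2],[-0.09,0,0.0467,0,0,0,-0.1],[-0.09,0,0.0467,0,0,0,-0.1],[-0.09,0,0.0467,0,0,0,-0.1]],
])

```text
time_s: 8.25
ee_pos: [0.6197, 0.0062, 0.0768]
eef_rot: [3.141, 0.0, 2.378]
force: [0.1, -0.5, 1.0]
grip_width: 0.0462
grip_force: 0.0
```

Run:
```python
from h import *
o=ctrl.get_obs()
p,d=cams.camera("side");cv2.imwrite("pics/s2.png",crop(p,190,130,200,140,4));np.save("s2.npy",d)
G=[.3297,.3032];print(o["ee_pos"],o["grip_width"],o["force"])
print(rel([*o["ee_pos"][:2],.30],2.378),rel([*G,.30],1.18))
```

```text
[0.61971579 0.00621984 0.07681484] 0.04621322135680025 [ 0.13061183 -0.45332982  1.02306544]
([-0.0, 0.2, -223.2], [0.0, 0.0, 0.0]) ([414.8, 14.2, -223.4], [0.001, 0.0, 1.198])
```

View pics/s2.png

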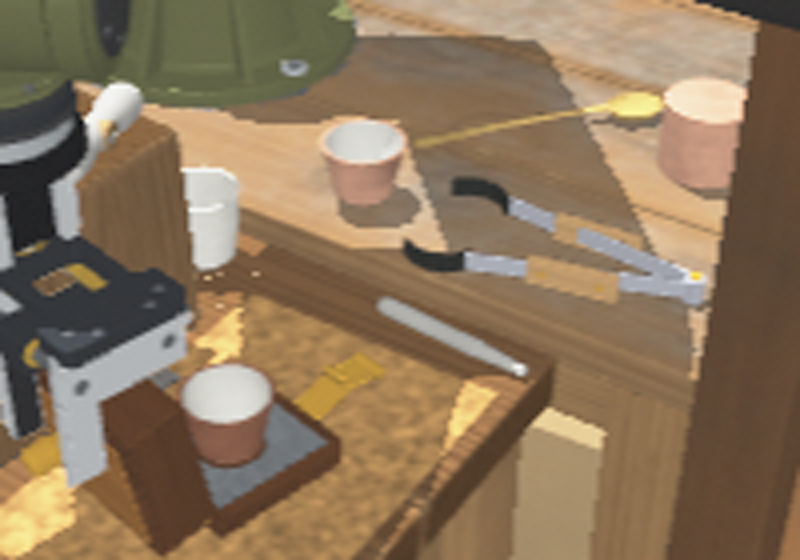

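The lid is open past vertical, and the cup is standing in its nest (crop px 227,415).

In the tool's units: 415 mm is 0.6917, -140 mm is -0.2333, 1.198 rad is 0.3813.

>>> arm_command([
  [[0,0,-0.075,0,0,0,-0.1],[0,0,-0.15,0,0,0,-0.1],[0,0,-0.2167,0,0,0,-0.1],[0.075,0.0033,-0.2333,0,0,0.0318,-1],[0.6917,0.0233,-0.2333,0,0,0.3813,-1],[0.6917,0.0233,-0.2333,0,0,0.3813,-1],[0.6917,0.0233,-0.2333,0,0,0.3813,-1],[0.6917,0.0233,-0.2333,0,0,0.3813,-1],[0.6917,0.0233,-0.2333,0,0,0.3813,-1],[0.6917,0.0233,-0.2333,0,0,0.3813,-1],[0.6917,0.0233,-0.2333,0,0,0.3813,-1],[0.6917,0.0233,-0.2333,0,0,0.3813,-1]],
])

```text
time_s: 9.5
ee_pos: [0.3285, 0.3037, 0.2168]
eef_rot: [3.141, -0.001, 1.176]
force: [1.4, 0.7, 0.2]
grip_width: 0.0942
grip_force: 0.0
```

Run:
```python
from h import *
o=ctrl.get_obs()
G=[.3297,.3032];print(rel([*G,.21],1.18),rel([*G,.10],1.18))
# refine tongs: grip pixels by depth and colour, both first pictures
for n in("top","side"):
    C=cloud(n,np.load(n+"0.npy"));h=cv2.cvtColor(cv2.imread(f"pics/{n}0.png"),cv2.COLOR_BGR2HSV)
    m=(C[...,2]>.012)&(C[...,2]<.03)&(C[...,0]>.28)&(C[...,0]<.39)&(C[...,1]>.26)&(C[...,1]<.36)&(h[...,1]>70)
    a=np.array([np.cos(-1.96),np.sin(-1.96)]);b=np.array([-a[1],a[0]]);q=C[m][:,:2]-G
    x=q@a*1000;y=q@b*1000
    for s in(-1,1):
        k=(y*s>15)&(y*s<40)&(abs(x)<45);print(n,s,k.sum(),np.percentile(x[k],[3,97]),np.percentile(y[k],[3,50,97]),np.polyfit(x[k],y[k],1))
    m=(C[...,2]>.008)&(C[...,2]<.03)&(abs(C[...,0]-.36)<.015)&(abs(C[...,1]-.377)<.015);q=C[m][:,:2]-G;print("pivot",m.sum(),(q@a).min()*1000,q[(q@a)<-.07]@b*1000)
```

```text
([-0.0, 1.3, 6.8], [0.0, -0.001, -0.004]) ([-0.1, 1.2, 116.8], [0.0, -0.001, -0.004])
top -1 95 [-30.68384053  26.95112619] [-30.86778937 -26.73347065 -22.96123568] [ -0.05799161 -27.02754774]
top 1 77 [-30.85046021  27.4591873 ] [22.87766495 26.92796102 30.44592863] [ 0.04404818 26.88405091]
pivot 46 -85.09215890072943 [ 4.2539391   5.01316384  6.06638369  1.41371554  2.35995105  2.9466294
  3.6496217   4.27631302  4.82547851  5.64019398 -0.45498381  0.03762526
  1.00178663  1.47011187  2.23933477  2.84682122 -3.55616966 -2.58764198
 -1.73677578 -1.14502853 -0.37917615  0.13330922  0.7860622  -4.65421793
 -4.10397324 -3.21044068 -2.41615809 -2.10192987 -1.69028499 -6.32464673
 -5.43896746 -4.7769199  -4.12222936 -6.81813731 -6.25950209 -5.7032528
 -8.24799427]
side -1 60 [-31.80101459  26.58385215] [-28.51776299 -23.71247002 -19.7083652 ] [ -0.0512086  -23.95893284]
side 1 96 [-31.68240815  26.69819204] [24.9518628  30.26093651 33.72856265] [ 0.04339065 30.19006609]
pivot 46 -84.99484941594109 [-3.12707371  0.94182394 -0.30097608 -3.68524849  4.55504866  5.72725697
  0.16398212  4.71955255 -1.91479577  6.39138152  6.68723261  7.20409313
  4.94563296  2.8822228   3.62765327  9.18308735  5.61412778  5.58793875
  9.66126938  8.85463968  7.35273934  2.30852662  5.61134184 10.11474007
  3.48819716  7.42469585  7.48103564  4.99551512  1.09409041  9.26529869
  8.40478267  8.92849882  9.27501389  4.66090961  4.47031565]
```

In the tool's units: 212 mm is 0.3533, 205 mm is 0.3417.

>>> arm_command([
  [[0,0.0017,0.0833,0,0,0,-1],[0,0.0017,0.1667,0,0,0,-1],[0,0.0017,0.25,0,0,0,-1],[0,0.0017,0.3167,0,0,0,-1],[0,0.0017,0.3417,0,0,0,-1],[0,0.0017,0.3533,0,0,0,-1],[0,0.0017,0.3533,0,0,0,-1]],
])

```text
time_s: 10.2
ee_pos: [0.3308, 0.3023, 0.0043]
eef_rot: [-3.141, 0.0, 1.181]
force: [-0.2, 0.4, 0.3]
grip_width: 0.0942
grip_force: 0.0
```

>>> arm_command([
  [[0,0,0,0,0,0,-0.4],[0,0,0,0,0,0,-0.28],[0,0,0,0,0,0,-0.16],[0,0,0,0,0,0,-0.16],[0,0,0,0,0,0,-0.16],[0,0,0,0,0,0,-0.16],[0,0,0,0,0,0,-0.16]],
], squeeze=25)

```text
time_s: 10.9
ee_pos: [0.331, 0.3023, 0.0048]
eef_rot: [3.141, -0.0, 1.181]
force: [-1.1, -1.7, 6.4]
grip_width: 0.0545
grip_force: 8.7
```

Run:
```python
from h import *
o=ctrl.get_obs();print(o["ee_pos"],o["grip_width"],o["grip_force"])
```

```text
[0.33098007 0.30234649 0.00481193] 0.0544934862833689 8.735179156064987
```

Run:
```python
from h import *
t=b2w([-.095,0,0]);print(t,rel([*t[:2],.15],2.378))
```

```text
[0.46740292 0.15122245 0.002     ] ([-88.0, 183.6, -145.2], [0.0, -0.0, -1.197])
```

In the tool's units: -150 mm is -0.25, -120 mm is -0.2.

>>> arm_command([
  [[0,0,-0.0167,0,0,0,-0.16],[0,0,-0.0667,0,0,0,-0.16],[0,0,-0.1333,0,0,0,-0.16],[0,0,-0.2,0,0,0,-0.16],[0,0,-0.25,0,0,0,-0.16],[0,0,-0.25,0,0,0,-0.16]],
])

```text
time_s: 11.5
ee_pos: [0.3321, 0.3033, 0.1587]
eef_rot: [3.138, -0.006, 1.181]
force: [0.5, 0.0, -0.6]
grip_width: 0.0546
grip_force: 6.4
```

Run:
```python
from h import *
t=b2w([-.095,0,0]);o=ctrl.get_obs();print(o["ee_pos"],o["grip_width"],o["grip_force"],o["force"]);print(t,rel([*t[:2],.15],2.378))
```

```text
[0.3321176  0.30326974 0.15873978] 0.05461845121162635 6.391177028417587 [ 0.47310264  0.033126   -0.63185407]
[0.46740292 0.15122245 0.002     ] ([-89.3, 182.9, 8.8], [0.007, -0.003, -1.197])
```

In the tool's units: 183 mm is 0.305, 165 mm is 0.275, -1.197 rad is -0.381.

>>> arm_command([
  [[-0.015,0.03,0,0,0,-0.0382,-0.16],[-0.03,0.06,0,0,0,-0.0764,-0.16],[-0.045,0.0917,0,0,0,-0.1146,-0.16],[-0.06,0.1217,0,0,0,-0.1528,-0.16],[-0.075,0.1517,0,0,0,-0.191,-0.16],[-0.09,0.1833,0,0,0,-0.2292,-0.16],[-0.105,0.2133,0,0,0,-0.2674,-0.16],[-0.12,0.2433,0,0,0,-0.3056,-0.16],[-0.1333,0.275,0,0,0,-0.3438,-0.16],[-0.1467,0.305,0,0,0,-0.381,-0.16],[-0.1467,0.305,0,0,0,-0.381,-0.16],[-0.1467,0.305,0,0,0,-0.381,-0.16]],
])

```text
time_s: 12.7
ee_pos: [0.4662, 0.1514, 0.1539]
eef_rot: [-3.141, -0.001, 2.375]
force: [-0.1, -0.6, -1.9]
grip_width: 0.0544
grip_force: 6.4
```

Run:
```python
from h import *
t=b2w([-.095,0,0]);o=ctrl.get_obs();print(o["ee_pos"],o["grip_width"],o["grip_force"],o["force"]);print(rel([*t[:2],.10],2.378))
p,d=cams.camera("top");np.save("t3.npy",d)
q,e=cams.camera("side");np.save("s3.npy",e)
a=np.hstack([crop(p,240,160,100,130,4),crop(q,210,120,100,130,4)]);cv2.imwrite("pics/j.png",a)
for n,dd in(("top",d),("side",e)):
    C=cloud(n,dd);B=(C.reshape(-1,3)-BO)@RB*1000
    m=(abs(B[:,0])<40)&(abs(B[:,1])<60)&(B[:,2]>115);P=B[m];print(n,"jaw",m.sum(),P.min(0).round(1),P.max(0).round(1),np.median(P[:,2]))
    for s in(-1,1):
        for x0 in (-40,-20,0,15,22):
            k=P[(P[:,1]*s>0)&(abs(P[:,0]-x0)<6)]
            if len(k):print(s,x0,len(k),np.median(k,0).round(1))
    m=(np.hypot(B[:,0],B[:,1])<40)&(B[:,2]>48)&(B[:,2]<58);P=B[m];print("cup rim",len(P),P.min(0).round(1),P.max(0).round(1))
```

```text
[0.46623021 0.15136424 0.15385038] 0.054431560216603135 6.391107067465782 [-0.05548539 -0.62088807 -1.93108833]
([-1.0, 0.8, 53.8], [-0.001, -0.001, -0.003])
top jaw 60 [-39.7 -45.1 156.1] [ 19.2   5.5 456.1] 442.11732370821835
-1 -40 25 [-37.8  -6.5 449.6]
-1 0 3 [  5.1 -43.8 162.4]
-1 15 17 [ 14.  -38.1 164.3]
-1 22 4 [ 17.1 -36.2 165. ]
1 -40 8 [-37.1   1.7 442. ]Traceback (most recent call last):
  File "<stdin>", line 13, in <module>
    return umr_minimum(a, axis, None, out, keepdims, initial, where)
ValueError: zero-size array to reduction operation minimum which has no identity
```

View pics/j.png

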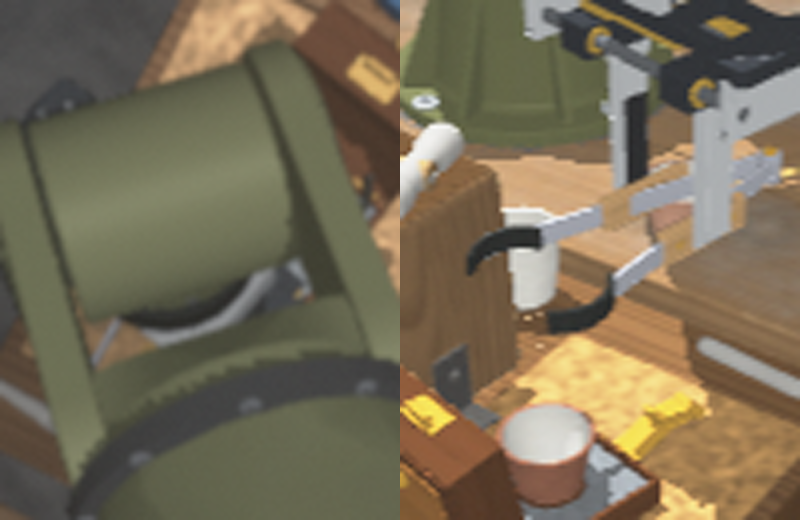

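Run:
```python
from h import *
e=np.load("s3.npy");C=cloud("side",e);B=(C.reshape(-1,3)-BO)@RB*1000
m=(B[:,0]>-110)&(B[:,0]<60)&(abs(B[:,1])<60)&(B[:,2]>140)&(B[:,2]<175);P=B[m];print(len(P))
for s in(-1,1):
    for x0 in range(-60,35,8):
        k=P[(P[:,1]*s>0)&(abs(P[:,0]-x0)<4)]
        if len(k):print(s,x0,len(k),np.median(k,0).round(1),k[:,1].min().round(1),k[:,1].max().round(1),k[:,2].max().round(1))
print("front",P[:,0].max(),[P[P[:,1]*s>0][:,0].max() for s in(-1,1)])
m=(np.hypot(B[:,0],B[:,1])<38)&(B[:,2]>49)&(B[:,2]<58);Q=B[m];print("cup rim",len(Q),Q.min(0).round(1),Q.max(0).round(1))
from scipy.optimize import least_squares
f=least_squares(lambda v:np.hypot(Q[:,0]-v[0],Q[:,1]-v[1])-v[2],[0,0,28],loss="soft_l1");print(f.x)
```

```text
722
-1 -60 14 [-59.8 -26.2 159.4] -28.5 -23.2 165.1
-1 -52 20 [-51.9 -28.3 158.1] -30.4 -24.5 164.1
-1 -44 20 [-42.9 -29.  159. ] -32.2 -26.0 165.3
-1 -36 18 [-35.  -31.3 158.8] -32.6 -27.7 164.5
-1 -28 16 [-26.1 -31.1 158.1] -35.6 -28.3 165.3
-1 -20 29 [-19.8 -35.8 160.6] -41.6 -30.0 165.3
-1 -12 22 [-12.1 -40.8 158.8] -45.7 -38.2 165.1
-1 -4 18 [ -3.9 -42.7 159.1] -45.2 -40.7 164.8
-1 4 16 [  4.  -42.2 159.6] -44.6 -40.8 165.3
-1 12 14 [ 11.6 -39.1 161.3] -41.5 -36.3 166.2
-1 20 10 [ 19.9 -34.6 159. ] -37.9 -32.0 164.5
1 -60 14 [-59.2  26.9 158.2] 24.6 28.4 164.5
1 -52 14 [-51.4  28.8 160.1] 26.9 30.0 165.0
1 -44 13 [-43.6  29.9 157.4] 27.6 32.7 164.0
1 -36 16 [-36.2  31.6 159.1] 29.0 33.2 164.1
1 -28 16 [-27.3  33.2 160.2] 26.4 34.4 165.6
1 -20 9 [-19.1  36.6 164.5] 31.4 41.2 164.9
1 -12 18 [-11.3  43.6 160.7] 39.1 44.9 165.9
1 -4 17 [ -3.4  44.2 159.2] 41.7 47.1 164.8
1 4 22 [  4.6  44.2 159.7] 41.5 46.0 165.4
1 12 28 [ 13.4  41.2 160.4] 34.1 44.4 165.8
1 20 22 [ 18.4  36.  157.5] 33.7 39.1 165.0
front 21.417969154228235 [np.float64(20.988822591568276), np.float64(21.417969154228235)]
cup rim 77 [-25.4 -28.1  49. ] [28.8 28.5 53.5]
[ 2.06444948  1.01838847 26.69813081]
```

In the tool's units: 122 mm is 0.2033, 119 mm is 0.1983, -0.002 rad is -0.0006.

>>> arm_command([
  [[-0.0033,0,0.05,0,0,-0.0006,-0.16],[-0.0033,0,0.1083,0,0,-0.0006,-0.16],[-0.0033,0,0.1417,0,0,-0.0006,-0.16],[-0.0033,0,0.1533,0,0,-0.0006,-0.16],[-0.0033,0,0.165,0,0,-0.0006,-0.16],[-0.0033,0,0.1767,0,0,-0.0006,-0.16],[-0.0033,0,0.1883,0,0,-0.0006,-0.16],[-0.0033,0,0.1983,0,0,-0.0006,-0.16],[-0.0033,0,0.2033,0,0,-0.0006,-0.16],[-0.0033,0,0.2033,0,0,-0.0006,-0.16],[-0.0033,0,0.2033,0,0,-0.0006,-0.16]],
])

```text
time_s: 13.9
ee_pos: [0.4683, 0.15, 0.0326]
eef_rot: [3.141, 0.0, 2.38]
force: [-0.4, -0.8, -0.5]
grip_width: 0.0547
grip_force: 6.4
```

Run:
```python
from h import *
o=ctrl.get_obs();print(o["ee_pos"],o["eef_rot"],o["force"],(RB.T@(o["ee_pos"]-BO))*1000)
q,e=cams.camera("side");cv2.imwrite("pics/k.png",crop(q,190,150,160,120,5))
```

```text
[0.46832319 0.15000269 0.0326264 ] [3.14138774e+00 1.14187284e-04 2.38019707e+00] [-0.39860393 -0.79106037 -0.54624267] [-93.4916438   -0.24410294  30.62639625]
```

View pics/k.png

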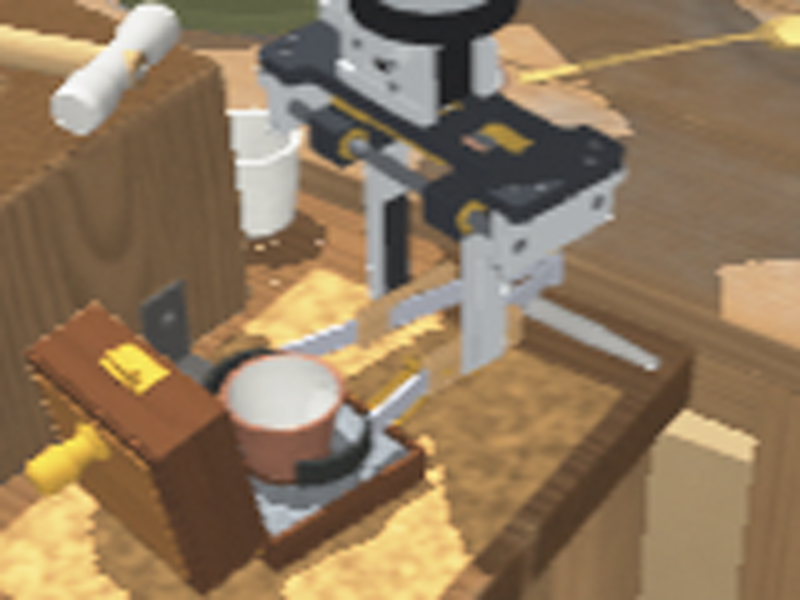

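The jaws surround the cup (px 285,420) and the tail is above the punch. Close.

>>> arm_command([
  [[0,0,0,0,0,0,-0.08],[0,0,0,0,0,0,0.0],[0,0,0,0,0,0,0.08],[0,0,0,0,0,0,0.14],[0,0,0,0,0,0,0.2],[0,0,0,0,0,0,0.3],[0,0,0,0,0,0,0.4],[0,0,0,0,0,0,0.4],[0,0,0,0,0,0,0.4]],
], squeeze=35)

```text
time_s: 14.85
ee_pos: [0.4682, 0.15, 0.0325]
eef_rot: [3.142, -0.0, 2.38]
force: [-0.2, 0.7, 0.2]
grip_width: 0.0402
grip_force: 34.9
```

>>> arm_command([
  [[0,0,-0.005,0,0,0,0.4],[0,0,-0.0133,0,0,0,0.4],[0,0,-0.0267,0,0,0,0.4],[0,0,-0.0467,0,0,0,0.4],[0,0,-0.075,0,0,0,0.4],[0,0,-0.1083,0,0,0,0.4],[0,0,-0.1417,0,0,0,0.4],[0,0,-0.175,0,0,0,0.4],[0,0,-0.2083,0,0,0,0.4],[0,0,-0.2417,0,0,0,0.4]],
])

```text
time_s: 15.85
ee_pos: [0.468, 0.1499, 0.1793]
eef_rot: [3.141, 0.0, 2.38]
force: [-0.3, 0.6, -1.9]
grip_width: 0.0402
grip_force: 34.9
```

In the tool's units: -90 mm is -0.15, -88 mm is -0.1467.

>>> arm_command([
  [[0,0,-0.0333,0,0,0,0.4],[0,0,-0.0667,0,0,0,0.4],[0,0,-0.0967,0,0,0,0.4],[0,0,-0.12,0,0,0,0.4],[0,0,-0.1367,0,0,0,0.4],[0,0,-0.1467,0,0,0,0.4],[0,0,-0.15,0,0,0,0.4],[0,0,-0.15,0,0,0,0.4],[0,0,-0.15,0,0,0,0.4],[0,0,-0.15,0,0,0,0.4]],
])

```text
time_s: 16.85
ee_pos: [0.4681, 0.1499, 0.267]
eef_rot: [-3.141, -0.0, 2.38]
force: [-0.4, 0.2, -1.5]
grip_width: 0.0398
grip_force: 34.9
```

Run:
```python
from h import *
o=ctrl.get_obs();print(o["ee_pos"],o["eef_rot"],o["force"],o["grip_width"],o["grip_force"],abs(o["joint_vel"]).max())
q,e=cams.camera("side");cv2.imwrite("pics/l.png",crop(q,170,20,200,150,4))
C=cloud("side",e);B=(C-BO)@RB*1000
m=(np.hypot(B[...,0],B[...,1])<32)&(B[...,2]>180)&(B[...,2]<290);P=B[m];print(len(P),P.min(0),P.max(0))
```

```text
[0.46806015 0.14994689 0.26696649] [-3.14085341e+00 -4.75472938e-04  2.38023769e+00] [-0.39057246  0.15391799 -1.47327169] 0.03975361875274945 34.895107937045395 0.0034802302053380018
706 [-29.45746563 -27.70609546 243.20269421] [ 27.72105581  31.05126932 286.27615282]
```

View pics/l.png

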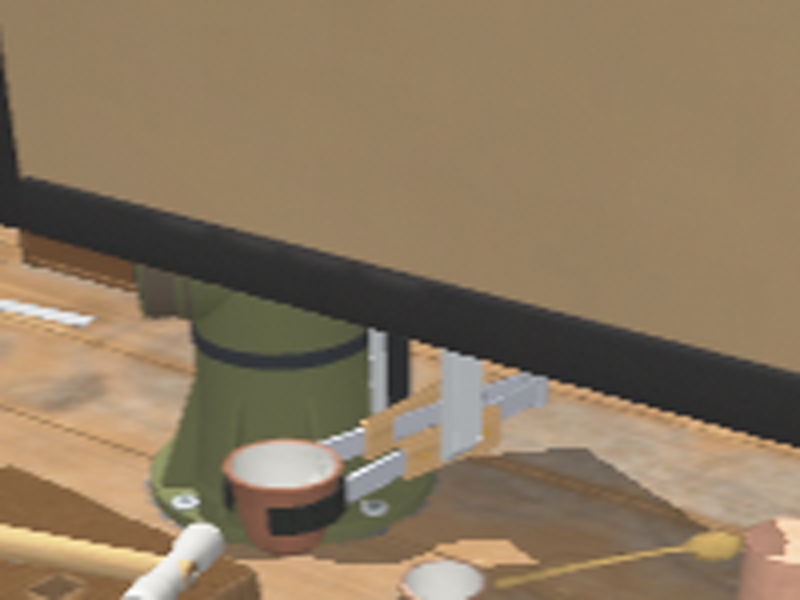

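The cup is upright in the jaws (px 282,495). Its foot measures about 0.245 m up, and the arm is still.

```bash
python3 -c "
from station import ctrl
print(ctrl.hand_in())"
```

```text
the job is handed in; nothing more can be done
None
```

I handed the job in at about 17 s: the latch is down and the lid stays open by itself, and the cup is clamped upright in the tongs, its foot about 24.5 cm above the bench and still.

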